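# Sort the bench leftovers into steel tray and offcut box

## Task

Sort what is left on the bench: the chuck key and the pointed lathe centre go into the long shallow steel tray, the two wooden offcuts into the square wooden box, each thing wholly inside. The oil bottle stands in the way in front of the riser shelf; put it upright on top of the riser. Leave the other things on the bench where they are.

Things in the scene. Friction and masses are not known exactly. Their poses are not given: they have to be found in the camera images.
- riser: Fixed plywood riser, open side to the right. Origin at bench level under its board's centre; its x points to the closed back (left), y roughly to the robot. Board 130 (x) x 200 (y), z 190 to 208, front edge x -65, overhangs freely to x +9; behind that end panels (y +-77 to 95) and a rail (x 50 to 62, z 140 to 190). Fixed glue bottle, 52 dia, 142 high, on top at x 15, y -65.
- tray: Fixed long shallow tray of dark steel, open on top, 200 (x) x 130 (y) x 40 mm high, walls and floor 4 mm, small handles stick out 15 mm at its x ends. Origin at the centre of its underside. For the steel parts.
- box: Fixed square box of light wood, open on top, 140 x 140 x 55 mm high, walls and floor 6 mm. Origin at the centre of its underside. For the wooden offcuts. Tray and box stand to the right of the riser; which of them is the outer one varies.
- offcut_a: Loose rectangular beech offcut, 35 (x) x 62 (y) x 21 (z) mm, 110 g nominal. Origin at the centre of its underside. Lies flat on the bench under the riser's overhang, its long side pointing roughly out to the open side.
- offcut_b: Loose wooden wedge offcut, 25 (x) x 80 (y) mm, 24 high, 70 g nominal; its -x side is straight, its +x side tapers: 25 wide at y -40, 8 wide (x -12.5 to -4.5) at y +40. Origin at the centre of its underside. Lies flat on the open bench by the riser's open side or beyond its robot end.
- chuck_key: Loose black steel drill chuck key lying flat, 110 g nominal: round body 16 thick along its y axis (y -35 to +36), cross bar 8 thick, 84 long along x at y about -25 (slightly skew, y -32 to -18). Origin on the bench under the middle of its body, body axis 9 mm above it. Lies under the riser's overhang, cross bar to the rear.
- centre: Loose steel lathe centre, 180 g nominal, standing upright on the open bench by the riser's open side or beyond its robot end: flange 34 dia, 12 high, then a plain shank 25 dia from z 14 to 55, then a cone to a blunt point at z 75. Origin at the centre of its underside, z along its axis.
- centre_tip (a point): The point of the lathe centre, 75 mm above its origin along its axis.
- oil_bottle: Loose small closed plastic bottle, 40 dia, 76 mm high with its cap (body straight up to 40, then shoulder, cap 25 dia from z 58), 90 g nominal, standing upright about 45 mm in front of the riser's front edge. Origin at the centre of its underside.
- rubber_stop: Bystander: black rubber cylinder 33 dia, 26 high. Origin at the centre of its underside.
- masking_roll: Bystander: roll of masking tape lying flat, 103 dia, 25 high. Origin at the centre of its underside.
- mug_steel: Bystander: upright steel tumbler, 68 dia, 82 high. Origin at the centre of its underside.
Not all that is in view belongs to the job. Leave any turquoise look-alike of the offcut_a alone.

How it is judged (in metres and radians):
At the end, for the whole second after the job is handed in: Both offcuts in the wooden box (origin within 62 mm of its centre in x and y, below 60 mm); chuck key (70, 45 mm) and both ends of the centre (96, 61 mm) within the tray; oil bottle upright (0.12 rad) on the riser's board (62, 95 mm of its centre); all at rest (0.03 m/s) (x of offcut_a in the frame of box between -0.062 and 0.062 m and y of offcut_a in the frame of box between -0.062 and 0.062 m and z of offcut_a in the frame of box between -0.01 and 0.06 m and x of offcut_b in the frame of box between -0.062 and 0.062 m and y of offcut_b in the frame of box between -0.062 and 0.062 m and z of offcut_b in the frame of box between -0.01 and 0.06 m and x of chuck_key in the frame of tray between -0.07 and 0.07 m and y of chuck_key in the frame of tray between -0.045 and 0.045 m and z of chuck_key in the frame of tray between -0.01 and 0.05 m and x of centre in the frame of tray between -0.096 and 0.096 m and y of centre in the frame of tray between -0.061 and 0.061 m and z of centre in the frame of tray between -0.01 and 0.04 m and x of centre_tip in the frame of tray between -0.096 and 0.096 m and y of centre_tip in the frame of tray between -0.061 and 0.061 m and z of centre_tip in the frame of tray between -0.01 and 0.12 m and x of oil_bottle in the frame of riser between -0.062 and 0.062 m and y of oil_bottle in the frame of riser between -0.095 and 0.095 m and z of oil_bottle in the frame of riser between -0.01 and 0.223 m and z of oil_bottle in the frame of riser above 0.198 m and angle between oil_bottle's own z axis and vertical below 0.12 rad and linear speed of each of offcut_a, offcut_b, chuck_key, centre, oil_bottle below 0.03 m/s); the robot touches nothing.
It fails at once if a bystander (rubber stop, tape roll, tumbler) is moved by more than 25 mm (distance of any of rubber_stop, masking_roll, mug_steel from where it was at the start of the episode above 0.025 m).
It also fails if it takes over 72 s, if anything falls off the work surface, if the arm or the gripper's body presses on something with over 40 N, if the wrist force passes 120 N, or if a joint passes its speed limit or range.

## Robot

A 6-joint arm with a two-finger parallel gripper is mounted at the origin on the work surface; the furniture and walls round the work are solid. World frame = base frame: x ahead of the robot, y to its left, z up, the work surface at z = 0. Lengths are in mm, angles in rad, forces in N, time in s.
With the tool pointing down it reaches from about 350 to 800 mm from the base axis. Payload 7.3 kg.
Tool frame: the origin (TCP) lies at the very end of the fingers, on their centre line; the grasp point (between the pads) lies 19 mm behind it; z points along the fingers, x is the direction in which the jaws open and shut, and the axes are right-handed (so a half turn about z gives the same grasp; the last joint's range is limited). The gripper opens to 85 mm and grips with 20 to 120 N. Pads are 22 mm wide; open, the fingers measure 114 mm over their backs; the gripper's body (76 mm by 85 mm) begins 54 mm behind the grasp point. The pads swing forward as they close: fully open they stand 13 mm farther back than shut.
Start: joints at [1.164, 0.342, 1.524, -0, 1.275, -0.146], TCP at [135.357, 507.27, 231.322] pointing down, gripper open.
Joint ranges: [-2.53, 2.53], [-0.77, 2.02], [0.04, 2.7], [-1, 4.14], [0.28, 2.66], [-3.11, 3.11]. Speed limits (rad/s): [2.57, 2.57, 3.14, 3.14, 3.14, 3.14].

## Interface

Orientations are given as a unit quaternion [x, y, z, w].
In Python, from bench import r gives the robot as it stands.
- The arm moves only by the shell command python3 -m pendant 'ROWS' [FORCE]. ROWS is JSON, one flat list of numbers, 7 for each row, row after row: the shift along the world's x, y, z in m, then the turn, a rotation vector about the world's x, y, z in rad, then the closure, from 0 (fully open) to 1 (shut). A call has 1 to 8 rows; each row is the pose to reach, as a shift and turn from the pose measured when the call began; what a row does not reach only later rows make up. A row lasts 1/8 s, in which the tool goes at most 62.5 mm and 10.7 degrees, less where a joint would pass 70% of its speed; a pose out of reach is approached as far as the arm can. A call with a gripper value outside its range is refused whole. The fingers move at their own pace and stop on an object; FORCE is the grip in N (left out, the last holds). Time passes only in rows, so rows that repeat a pose let the fingers close. It gives the time, the measured TCP pose, the force and the opening at its end, in the units of the state.
- r.sense(): the state, without advancing time (a new reading comes with each control period).
- r.grab_frame(name): name is "scene" or "top" or "wrist"; returns (picture, depth): 384x512x3 uint8, red, green, blue; 384x512 float32, mm along the optical axis (not along the pixel's ray), 0 where there is no reading.
- r.camera_params(name): a dict with "fx", "fy", "cx", "cy" (pixels), "k1" (the pictures are not rectified: a ray, as slopes to the right and down, at radius r is drawn at 1 + k1 r^2 times it, then the intrinsics apply), "R" (3x3) and "t" (3): a world point X has camera coordinates R X + t. Camera axes: x right, y down, z forward; pixel columns grow to the right and rows downward; lengths in mm; the calibration is good to about 2 mm. A picture is of the moment at which its call begins: read the wrist's pose just before it. camera_params takes no time and is no camera call; for the wrist camera it gives the pose at the moment of the call.
- r.finish_job(): hands the job in, once; it reports no verdict.
Trained networks look in the newest picture that a camera, given by its name, has taken for a name from the list of things; names that differ only in an ending like _2 or _b are one class to them, and where a whole thing is asked for, a point or a joint stands for the part that bears it (a point fixed in the world has none). Each returns a list of dicts, best first, with "score" (0 to 1); they miss things now and then, are a little off and sometimes report something else, mostly with a low value. They report only what shows in the picture. A call takes as long as a camera call. They do not tell look-alikes from the thing itself.
- r.search_frame(camera, label): "location" ([x, y, z] in mm, in the coordinates of the camera as it stood for that picture, good to about 4 mm: the middle of the surface that is visible of it).
- r.cut_out(camera, label): "mask" (384x512 bool, what is visible of it).
- r.landmark_of(camera, label): "location" ([x, y, z] in mm, in the coordinates of the camera as it stood for that picture, good to about 4 mm: a listed point, or the origin of a listed thing).
The state is a dict: "time_s": time; "joints": joint angles; "joint_vel": joint speeds; "joint_efforts": joint torques, N m; "ee_pos": TCP position; "tool_rot": TCP orientation; "ft_force": force on the tool from outside, world axes, zero at the start; "moment": the same for the moment, N m; "grip_width": finger opening in mm.
Only numpy, scipy, OpenCV 4.12 (cv2) and the standard library are available. Lean on these libraries where they do the work, as an engineer would, in place of code of your own. Each camera call takes 0.05 s, during which the arm holds its last target. There are 200 camera calls.

## Working session

There is one attempt and no reset: what is moved stays moved. The work goes in short steps, Python scripts to look and compute and a shell command to move; the robot and the scene stay as the last step left them, time stands still between calls to the robot, and variables do not carry over. Pictures are saved under pics/ and viewed, about 8 in all and at most 12, crops included, and the job is handed in when it is done.

```bash
ls; mkdir -p pics; cat > h.py <<'E'
import numpy as np, cv2
from bench import r
def world(cam,uvz,P=None):
    P=P or r.camera_params(cam)
    u,v,z=np.array(uvz,float).T
    x=(u-P['cx'])/P['fx'];y=(v-P['cy'])/P['fy']
    a,b=x.copy(),y.copy()
    for _ in range(10):
        s=1+P['k1']*(a*a+b*b);a=x/s;b=y/s
    C=np.stack([a*z,b*z,z],1)
    return (C-np.array(P['t']))@np.array(P['R'])
def c2w(P,c): return (np.array(c)-np.array(P['t']))@np.array(P['R'])
def pix(P,X):
    c=np.array(X)@np.array(P['R']).T+np.array(P['t'])
    a=c[...,0]/c[...,2];b=c[...,1]/c[...,2];s=1+P['k1']*(a*a+b*b)
    return np.stack([a*s*P['fx']+P['cx'],b*s*P['fy']+P['cy']],-1)
def grab(cam,name):
    P=r.camera_params(cam);im,d=r.grab_frame(cam)
    cv2.imwrite(f'pics/{name}.png',im[:,:,::-1]);np.savez(f'pics/{name}.npz',im=im,d=d,P=np.array(P,dtype=object))
    return P,im,d
def load(name):
    f=np.load(f'pics/{name}.npz',allow_pickle=True);return f['P'].item(),f['im'],f['d']
def cloud(P,d):
    v,u=np.mgrid[0:384,0:512];return world(None,np.stack([u.ravel(),v.ravel(),d.ravel()],1),P).reshape(384,512,3)
E
python3 - <<'E'
from h import *
print(r.sense())
for cam in ('top','scene'):
    P,im,d=grab(cam,cam+'0')
    print(cam,np.round(c2w(P,[0,0,0])))
    for n in 'riser tray box offcut_a offcut_b chuck_key centre oil_bottle rubber_stop masking_roll mug_steel'.split():
        for k in r.landmark_of(cam,n)[:4]:
            w=c2w(P,k['location']);print(n,round(k['score'],2),np.round(w),np.round(pix(P,w)))
a=cv2.imread('pics/top0.png');b=cv2.imread('pics/scene0.png')
cv2.imwrite('pics/a.png',cv2.resize(a,(800,600),interpolation=cv2.INTER_CUBIC));cv2.imwrite('pics/b.png',cv2.resize(b,(800,600),interpolation=cv2.INTER_CUBIC))
E
```

```text
pics
{'time_s': 0.0, 'joints': array([ 1.16396210e+00,  3.42731598e-01,  1.52503162e+00,  1.14308511e-05,
        1.27536971e+00, -1.45997221e-01]), 'joint_vel': array([ 9.05058454e-04, -6.89924165e-05,  9.39272031e-04, -1.06289775e-03,
       -1.08213425e-03,  1.02936201e-03]), 'joint_efforts': array([ 7.51204989e-04, -4.33673716e+01, -2.46015948e+01,  1.01502781e-05,
        7.71127059e-03,  4.93688674e-06]), 'ee_pos': array([135.20653742, 506.87934715, 230.61624425]), 'tool_rot': array([ 7.93061100e-01,  6.09141608e-01, -6.75179294e-04,  3.70505879e-04]), 'ft_force': array([-1.20662347,  0.46903893, -0.89032324]), 'moment': array([-0.02254148, -0.04050132, -0.00735986]), 'grip_width': 85.09349672437186}
top [ 160.  -23. 1057.]
tray 0.61 [442. -37.  -0.] [286. 229.]
box 0.75 [390. 115.  70.] [221. 230.]
box 0.56 [ 445. -222.   -1.] [358. 243.]
box 0.36 [309. 224.   1.] [173. 259.]
offcut_a 0.91 [ 300. -182.   -5.] [333. 297.]
offcut_a 0.8 [538. 205.   3.] [203. 177.]
offcut_a 0.57 [339. 339.   4.] [132. 239.]
offcut_b 0.91 [ 300. -182.   -5.] [333. 297.]
offcut_b 0.8 [538. 205.   3
[... 296 characters left out ...]
05. 220.  -2.] [174. 261.]
scene [ 107. -559.  628.]
tray 0.63 [439. -32.   2.] [267. 228.]
box 0.7 [ 443. -223.    2.] [315. 285.]
box 0.45 [340. 166.  -1.] [198. 195.]
offcut_a 0.73 [ 295. -178.    1.] [242. 298.]
offcut_a 0.66 [537. 210.  -1.] [254. 167.]
offcut_a 0.41 [337. 340.   1.] [175. 162.]
offcut_b 0.73 [ 295. -178.    1.] [242. 298.]
offcut_b 0.66 [537. 210.  -1.] [254. 167.]
offcut_b 0.41 [337. 340.   1.] [175. 162.]
chuck_key 0.51 [451. 229.  -1.] [225. 171.]
chuck_key 0.22 [339. 337.   2.] [176. 162.]
centre 0.67 [394. 117.   3.] [224. 198.]
oil_bottle 0.53 [499. 124.   1.] [257. 185.]
rubber_stop 0.59 [341. 164.  -2.] [198. 195.]
masking_roll 0.96 [640. 113.   3.] [301. 172.]
```

View pics/a.png

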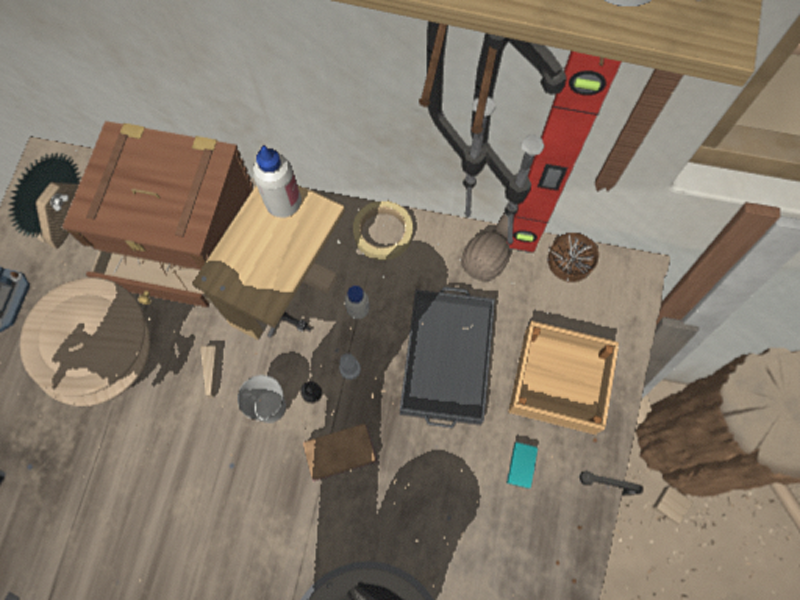

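View pics/b.png

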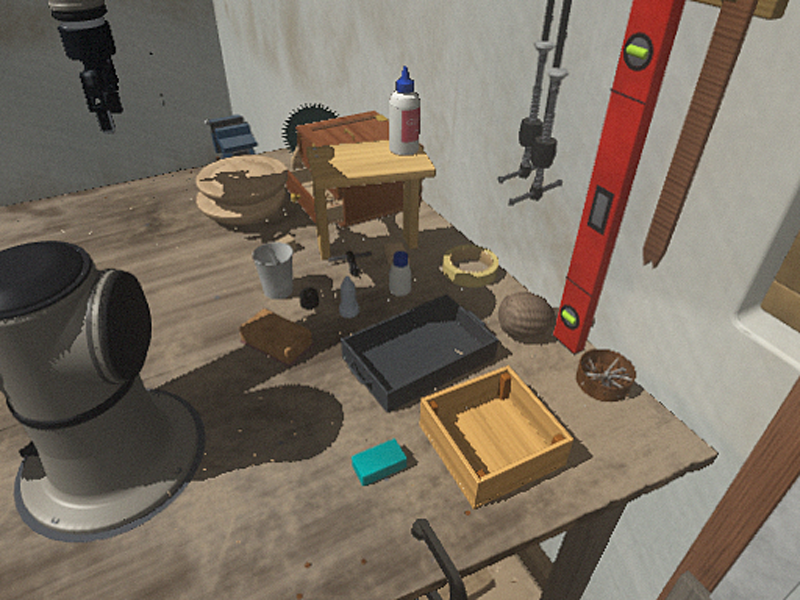

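The top view shows the riser (board about 270,250), oil bottle (357,300), lathe centre (348,366), rubber stop (311,391), tumbler (262,398) and tape roll (383,230). It also shows the tray (450,355), the box (565,375), the wedge (208,368), the key head (295,322) and a brown bit under the board (320,277). The turquoise block at (522,465) is the look-alike. Next I'll measure geometry from the two clouds.

```bash
python3 - <<'E'
from h import *
C=[]
for n in('top0','scene0'):
    P,im,d=load(n);W=cloud(P,d);W[d==0]=np.nan;C.append(W)
def rect(p,n):
    p=p[~np.isnan(p).any(1)]
    (c,s,a)=cv2.minAreaRect(p[:,:2].astype(np.float32));print(n,len(p),np.round(c),np.round(s),round(a,1),'z',np.round(np.percentile(p[:,2],[5,50,95])), np.round(cv2.boxPoints((c,s,a))).tolist())
for i,W in enumerate(C):
    def sel(x0,x1,y0,y1,z0,z1):
        m=(W[...,0]>x0)&(W[...,0]<x1)&(W[...,1]>y0)&(W[...,1]<y1)&(W[...,2]>z0)&(W[...,2]<z1)
        m=cv2.morphologyEx(m.astype(np.uint8),cv2.MORPH_OPEN,np.ones((2,2)))>0
        return W[m]
    print(['top','scene'][i])
    rect(sel(350,700,120,380,198,218),'board')
    rect(sel(330,560,-120,60,30,48),'tray rim')
    rect(sel(330,560,-320,-135,45,62),'box rim')
    rect(sel(470,530,95,160,55,90),'oilcap')
    rect(sel(360,420,90,150,25,90),'centre')
    rect(sel(290,400,300,380,16,32),'wedge')
    rect(sel(420,500,180,290,4,30),'key')
    rect(sel(500,600,150,280,10,30),'offa')
    rect(sel(250,345,180,260,60,95),'mug')
    rect(sel(320,365,145,190,15,40),'stop')
P=r.camera_params('wrist');s=r.sense();from scipy.spatial.transform import Rotation as R
T=R.from_quat(s['tool_rot']).as_matrix();print('tool',np.round(T,2).tolist());print('cam in tool',np.round(T.T@(c2w(P,[0,0,0])-s['ee_pos'])),np.round(np.array(P['R'])@T,2).tolist(),P['fx'])
a=cv2.imread('pics/top0.png')[120:280,110:270];b=cv2.imread('pics/scene0.png')[90:250,150:350]
cv2.imwrite('pics/c.png',np.hstack([cv2.resize(a,(400,400),interpolation=2),cv2.resize(b,(400,400),interpolation=2)]))
E
```

```text
top
board 4519 [538. 225.] [127. 284.] 74.2 z [202. 207. 209.] [[384.0, 202.0], [657.0, 125.0], [692.0, 248.0], [419.0, 325.0]]
tray rim 494 [445. -41.] [210. 134.] 4.4 z [-2. 32. 41.] [[336.0, 17.0], [346.0, -116.0], [555.0, -100.0], [545.0, 33.0]]
box rim 776 [ 449. -231.] [156. 157.] 87.6 z [-1. 51. 56.] [[367.0, -305.0], [524.0, -312.0], [530.0, -156.0], [374.0, -150.0]]
oilcap 100 [498. 121.] [20. 28.] 56.8 z [52. 73. 77.] [[481.0, 121.0], [504.0, 105.0], [515.0, 122.0], [492.0, 137.0]]
centre 101 [395. 108.] [17. 33.] 67.2 z [16. 55. 73.] [[377.0, 107.0], [407.0, 94.0], [413.0, 110.0], [383.0, 123.0]]
wedge 224 [341. 328.] [79. 21.] 21.6 z [10. 22. 26.] [[301.0, 323.0], [309.0, 303.0], [382.0, 332.0], [374.0, 352.0]]
key 119 [443. 234.] [33. 81.] 21.2 z [-2. 11. 16.] [[412.0, 266.0], [442.0, 190.0], [473.0, 203.0], [443.0, 278.0]]
offa 227 [531. 194.] [41. 35.] 75.4 z [ 6. 19. 22.] [[509.0, 179.0], [543.0, 170.0], [553.0, 210.0], [520.0, 219.0]]
mug 146 [307. 233.] [64. 49.] 1.9 z [52. 65. 79.] [[274.0, 256.0], [275.0, 207.0], [340.0, 209.0], [338.0, 258.0]]
stop 125 [340. 163.
[... 776 characters left out ...]
0, 245.0], [336.0, 236.0], [390.0, 362.0], [369.0, 371.0]]
key 129 [446. 242.] [83. 86.] 52.2 z [-1. 10. 16.] [[387.0, 236.0], [455.0, 183.0], [505.0, 249.0], [438.0, 301.0]]
offa 140 [534. 202.] [187.  53.] 47.5 z [ 1. 21. 76.] [[452.0, 151.0], [491.0, 115.0], [617.0, 253.0], [578.0, 289.0]]
mug 345 [318. 269.] [160.  64.] 72.3 z [56. 69. 79.] [[264.0, 203.0], [325.0, 183.0], [373.0, 336.0], [312.0, 355.0]]
stop 100 [345. 171.] [46. 26.] 64.4 z [11. 21. 27.] [[324.0, 156.0], [347.0, 145.0], [367.0, 186.0], [344.0, 198.0]]
tool [[0.26, 0.97, 0.0], [0.97, -0.26, 0.0], [0.0, 0.0, -1.0]]
cam in tool [   1.  -67. -141.] [[1.0, 0.0, 0.0], [-0.0, 0.96, -0.26], [-0.0, 0.26, 0.96]] 291.7089897509231
```

View pics/c.png

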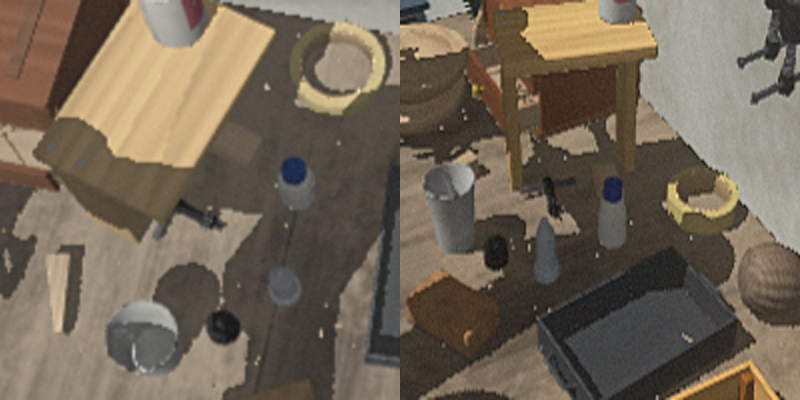

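The crop shows the oil bottle (blue cap), the grey lathe centre, the black key under the overhang and the brown offcut just under the front edge, behind the bottle. The beech block in the shade in front of the tumbler is not on the list. Only the offcut under the overhang matches offcut_a, and the turquoise block is its look-alike.

```bash
cat >> h.py <<'E'
from scipy.spatial.transform import Rotation as R
def axes(yaw,tilt,lean=None):
    """tool x horizontal at yaw deg; z tilts from down by tilt deg toward yaw-90"""
    y=np.radians(yaw);x=np.array([np.cos(y),np.sin(y),0]);h=np.array([np.sin(y),-np.cos(y),0]);t=np.radians(tilt)
    z=np.sin(t)*h+np.cos(t)*np.array([0,0,-1.]);return R.from_matrix(np.stack([x,np.cross(z,x),z],1))
def plan(pos,yaw,tilt):
    s=r.sense();q=R.from_quat(s['tool_rot']);rv=(axes(yaw,tilt)*q.inv()).as_rotvec()
    print('shift',np.round((np.array(pos)-s['ee_pos'])/1000,3).tolist(),'rv',np.round(rv,3).tolist(),'deg',round(np.degrees(np.linalg.norm(rv)),1),'t',s['time_s'])
def wf(j):
    return R.from_euler('z',j[0])*R.from_euler('y',j[1]+j[2])
E
python3 - <<'E'
from h import *
P=r.camera_params('top')
def onplane(u,v,z):
    a=world(None,[[u,v,500],[u,v,1000]],P);k=(z-a[0,2])/(a[1,2]-a[0,2]);return a[0]+k*(a[1]-a[0])
for n,(u,v) in dict(farfront=(110+275*.4,120+30*.4),nearfront=(110+195*.4,120+166*.4),nearback=(110+38*.4,120+155*.4)).items(): print(n,np.round(onplane(u,v,208)))
plan([470,95,300],164.3,0)
# j6 estimate for tilted poses at j1~.25, phi 2
for sg in(1,-1):
  for tilt in(0,25,45):
    F=R.from_euler('z',.25)*R.from_euler('y',2.0)
    M=(F.inv()*axes(164.3,tilt)).as_euler('ZYZ');M[0]*=sg;M[2]-=np.pi;print(sg,tilt,np.round((M+np.pi)%(2*np.pi)-np.pi,2))
E
```

```text
farfront [576. 149. 208.]
nearfront [437. 186. 208.]
nearback [420. 319. 208.]
shift [0.335, -0.412, 0.069] rv [-0.0, 0.0, 1.558] deg 89.2 t 1.2
1 0 [ 0.    1.14 -2.62]
1 25 [ 0.46  0.96 -2.85]
1 45 [ 0.89  0.91 -3.11]
-1 0 [ 0.    1.14 -2.62]
-1 25 [-0.46  0.96 -2.85]
-1 45 [-0.89  0.91 -3.11]
```

```bash
python3 -m pendant '[0.05,-0.06,0.09,0,0,0.187,0, 0.1,-0.12,0.1,0,0,0.37,0, 0.15,-0.18,0.1,0,0,0.56,0, 0.2,-0.24,0.09,0,0,0.74,0, 0.25,-0.3,0.08,0,0,0.93,0, 0.3,-0.36,0.07,0,0,1.12,0, 0.335,-0.4,0.07,0,0,1.3,0, 0.345,-0.43,0.05,0,0,1.49,0]'; python3 - <<'E'
from h import *
s=r.sense();print(np.round(s['joints'],2),s['ee_pos'])
plan([497,110,120],164.6,20);plan([503,132,8],164.6,20)
E
```

```text
time_s: 2.2
ee_pos: [396.9, 192.7, 302.1]
tool_rot: [0.259, 0.966, 0.0, 0.001]
ft_force: [1.0, 1.1, -0.4]
grip_width: 85.0
[ 0.28  0.13  1.6   0.    1.4  -2.34] [396.91936716 192.69588227 302.08680805]
shift [0.1, -0.083, -0.182] rv [0.322, -0.134, 0.253] deg 24.7 t 2.2
shift [0.106, -0.061, -0.294] rv [0.322, -0.134, 0.253] deg 24.7 t 2.2
```

```bash
python3 -m pendant '[0.04,-0.06,-0.02,0,0,0.1,0, 0.085,-0.11,-0.06,0.16,-0.067,0.2,0, 0.085,-0.12,-0.1,0.322,-0.134,0.253,0, 0.085,-0.12,-0.12,0.322,-0.134,0.253,0, 0.085,-0.12,-0.12,0.322,-0.134,0.253,0, 0.085,-0.12,-0.12,0.322,-0.134,0.253,0]'; python3 - <<'E'
from h import *
s=r.sense();print(np.round(s['joints'],2))
P,im,d=grab('wrist','w1')
for n in 'oil_bottle offcut_a chuck_key centre'.split():
    for k in r.landmark_of('wrist',n)[:2]:
        w=c2w(P,k['location']);print(n,round(k['score'],2),np.round(w),np.round(pix(P,w)))
W=cloud(P,d)
m=(d>0)&(abs(W[...,0]-500)<35)&(abs(W[...,1]-126)<30)&(W[...,2]>64)&(W[...,2]<90)
print(m.sum(),np.round(W[m].min(0)),np.round(W[m].max(0)))
cv2.imwrite('pics/w1b.png',cv2.resize(cv2.imread('pics/w1.png'),(768,576)))
plan([497,110,110],164.6,20);plan([503,132,8],164.6,20)
E
```

```text
time_s: 2.95
ee_pos: [490.7, 106.1, 198.5]
tool_rot: [0.154, 0.977, 0.145, 0.018]
ft_force: [-0.5, 0.9, 1.3]
grip_width: 85.6
[-0.12  0.28  1.75  0.33  1.09 -3.1 ]
oil_bottle 0.91 [498. 129.  -4.] [248. 141.]
offcut_a 0.82 [540. 210.  -0.] [237. 207.]
chuck_key 0.95 [449. 229.  -1.] [308. 199.]
centre 0.85 [393. 116.   2.] [338. 103.]
589 [486. 114.  64.] [511. 139.  76.]
shift [0.006, 0.004, -0.088] rv [0.05, -0.025, 0.042] deg 4.0 t 3.2
shift [0.012, 0.026, -0.19] rv [0.05, -0.025, 0.042] deg 4.0 t 3.2
```

View pics/w1b.png

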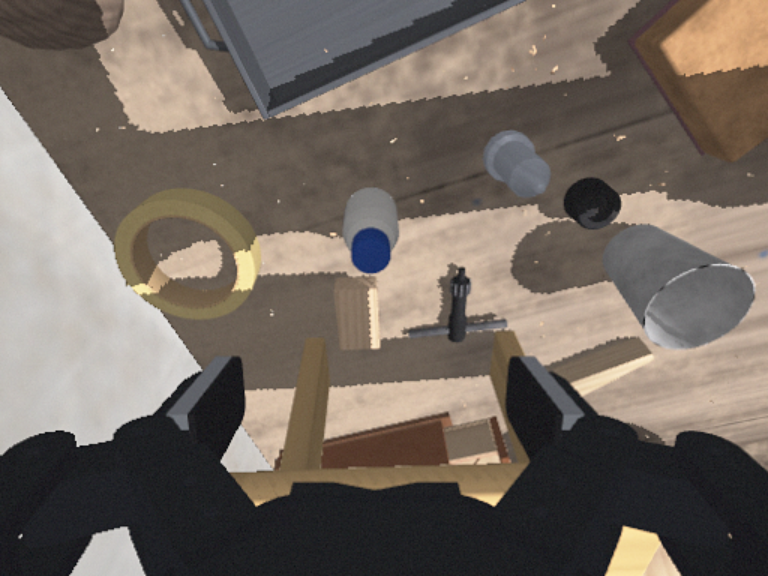

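The wrist view shows the bottle (371,240), offcut_a (357,313) with its end under the board edge, and the key (458,305) with its bar to the rear. It also shows the centre (517,163), stop (592,203), tumbler (680,290) and wedge (610,365). Joint 6 is close to its limit, so I'll use a smaller yaw for the bottle.

```bash
python3 - <<'E'
from h import *
plan([496,122,100],150,20);plan([502,132,8],150,20)
E
```

```text
shift [0.005, 0.016, -0.098] rv [0.047, -0.031, -0.213] deg 12.6 t 3.2
shift [0.011, 0.026, -0.19] rv [0.047, -0.031, -0.213] deg 12.6 t 3.2
```

```bash
python3 -m pendant '[0.003,0.008,-0.05,0.025,-0.015,-0.1,0, 0.005,0.016,-0.095,0.047,-0.031,-0.213,0, 0.007,0.02,-0.13,0.047,-0.031,-0.213,0, 0.009,0.024,-0.165,0.047,-0.031,-0.213,0, 0.011,0.026,-0.188,0.047,-0.031,-0.213,0, 0.011,0.026,-0.19,0.047,-0.031,-0.213,0, 0.011,0.026,-0.19,0.047,-0.031,-0.213,0, 0.011,0.026,-0.19,0.047,-0.031,-0.213,0]' 40; python3 -c "
from h import *
plan([502,132,8],150,20);print(np.round(r.sense()['joints'],2))"
```

```text
time_s: 4.2
ee_pos: [509.6, 142.1, 20.8]
tool_rot: [0.262, 0.952, 0.152, 0.04]
ft_force: [-0.5, 0.7, -0.6]
grip_width: 85.3
shift [-0.008, -0.01, -0.013] rv [0.027, -0.019, 0.012] deg 2.0 t 4.2
[-0.04  0.56  1.94  0.55  0.55 -3.1 ]
```

```bash
python3 -c "
from h import *
plan([503,130,8],130,18)"
```

```text
shift [-0.007, -0.012, -0.013] rv [-0.004, -0.001, -0.337] deg 19.3 t 4.2
```

```bash
python3 -m pendant '[-0.005,-0.01,0.0,0,0,-0.17,0, -0.007,-0.012,-0.005,0,0,-0.337,0, -0.007,-0.012,-0.013,0,0,-0.337,0, -0.007,-0.012,-0.013,0,0,-0.337,0, -0.007,-0.012,-0.013,0,0,-0.337,0]' 40; python3 -c "
from h import *
plan([503,130,8],130,18);print(np.round(r.sense()['joints'],2))"
```

```text
time_s: 4.82
ee_pos: [503.2, 130.0, 8.0]
tool_rot: [0.417, 0.895, 0.144, 0.065]
ft_force: [0.6, 0.5, 0.6]
grip_width: 85.0
shift [-0.0, 0.0, -0.0] rv [-0.004, 0.0, -0.001] deg 0.2 t 4.825
[-0.02  0.56  2.03  0.6   0.38 -2.84]
```

```bash
python3 -m pendant '[0,0,0,0,0,0,0.5, 0,0,0,0,0,0,0.7, 0,0,0,0,0,0,0.8, 0,0,0,0,0,0,0.9, 0,-0.01,0.06,0,0,0,0.9, 0,-0.01,0.12,0,0,0,0.9, -0.005,-0.01,0.18,0,0,0,0.9, -0.01,-0.01,0.24,0,0,0,0.9]' 40; python3 -c "
from h import *
plan([459,237,240],130,18);print(np.round(r.sense()['joints'],2))"
```

```text
time_s: 5.82
ee_pos: [492.4, 119.8, 249.8]
tool_rot: [0.417, 0.895, 0.143, 0.065]
ft_force: [1.2, 0.1, -0.8]
grip_width: 37.6
shift [-0.033, 0.117, -0.01] rv [-0.004, -0.0, -0.001] deg 0.2 t 5.825
[-0.05  0.15  1.78  0.26  1.   -2.43]
```

```bash
python3 -m pendant '[-0.015,0.055,0.0,0,0,0,0.9, -0.033,0.117,-0.005,0,0,0,0.9, -0.033,0.117,-0.02,0,0,0,0.9, -0.033,0.117,-0.03,0,0,0,0.9, -0.033,0.117,-0.032,0,0,0,0.9, -0.033,0.117,-0.032,0,0,0,0.9]'; python3 -c "
from h import *
plan([459,237,217],130,18)
P,im,d=grab('wrist','w2');W=cloud(P,d);print(np.round(pix(P,[455,234,208])))
cv2.imwrite('pics/w2.png',im[:,:,::-1])"
```

```text
time_s: 6.58
ee_pos: [459.9, 236.0, 217.8]
tool_rot: [0.418, 0.895, 0.143, 0.065]
ft_force: [-0.0, 0.5, -0.6]
grip_width: 37.8
shift [-0.001, 0.001, -0.001] rv [-0.003, -0.0, 0.001] deg 0.2 t 6.575
[251. 225.]
```

View pics/w2.png

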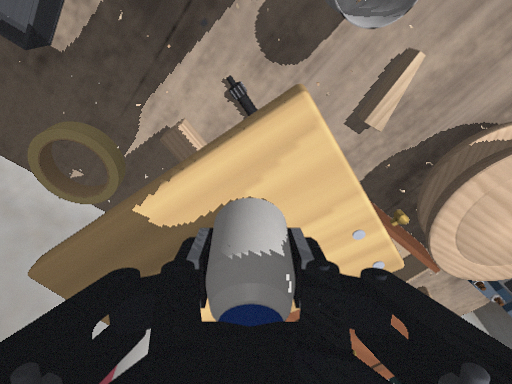

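The picture shows the bottle upright in the jaws over the near part of the board (250,225), well away from the glue bottle. I'll release it here.

```bash
python3 -m pendant '[0,0,-0.002,0,0,0,0.9, 0,0,-0.002,0,0,0,0.6, 0,0,-0.002,0,0,0,0.3, 0,0,-0.002,0,0,0,0, -0.012,-0.01,0.05,0,0,0,0, -0.02,-0.02,0.11,0,0,0,0, -0.02,-0.05,0.13,0,0,0,0, -0.03,-0.1,0.1,0,0,-0.17,0]'; python3 -c "
from h import *
plan([395,116,140],90,0);print(np.round(r.sense()['joints'],2))"
```

```text
time_s: 7.62
ee_pos: [432.5, 135.5, 321.8]
tool_rot: [0.493, 0.855, 0.14, 0.082]
ft_force: [0.2, 0.3, -1.0]
grip_width: 85.6
shift [-0.038, -0.02, -0.182] rv [-0.084, 0.318, -0.521] deg 35.3 t 7.625
[ 0.03 -0.04  1.78  0.17  1.12 -2.12]
```

```bash
python3 -m pendant '[-0.02,-0.01,-0.05,-0.042,0.159,-0.26,0, -0.038,-0.02,-0.1,-0.084,0.318,-0.521,0, -0.038,-0.02,-0.13,-0.084,0.318,-0.521,0, -0.038,-0.02,-0.15,-0.084,0.318,-0.521,0, -0.038,-0.02,-0.15,-0.084,0.318,-0.521,0, -0.038,-0.02,-0.15,-0.084,0.318,-0.521,0]'; python3 - <<'E'
from h import *
P,im,d=grab('wrist','w3')
for n in 'centre centre_tip'.split():
    for k in r.landmark_of('wrist',n)[:2]:
        w=c2w(P,k['location']);print(n,round(k['score'],2),np.round(w),np.round(pix(P,w)))
W=cloud(P,d)
m=(d>0)&(abs(W[...,0]-395)<30)&(abs(W[...,1]-115)<30)
for a,b in((62,80),(30,54)):
    q=W[m&(W[...,2]>a)&(W[...,2]<b)];print(len(q),np.round(q.min(0)),np.round(q.max(0))) if len(q) else 0
plan([395,116,90],90,0);plan([395,116,15],90,0)
E
```

```text
time_s: 8.38
ee_pos: [394.8, 115.6, 172.6]
tool_rot: [0.707, 0.707, 0.001, 0.001]
ft_force: [-0.8, -0.0, 0.5]
grip_width: 85.7
centre 0.89 [393. 118.   1.] [251. 175.]
centre_tip 0.76 [393. 116.  70.] [249. 191.]
centre_tip 0.4 [308. 226.  -4.] [357.  93.]
208 [385. 109.  62.] [400. 123.  74.]
141 [380. 104.  30.] [398. 128.  54.]
shift [0.0, 0.0, -0.083] rv [0.0, 0.002, 0.0] deg 0.1 t 8.525
shift [0.0, 0.0, -0.158] rv [0.0, 0.002, 0.0] deg 0.1 t 8.525
```

```bash
python3 -m pendant '[-0.001,0,-0.06,0,0,0,0, -0.001,0,-0.12,0,0,0,0, -0.001,0,-0.155,0,0,0,0, -0.001,0,-0.157,0,0,0,0, -0.001,0,-0.157,0,0,0,0.5, -0.001,0,-0.157,0,0,0,0.9, -0.001,0,-0.157,0,0,0,0.95, -0.001,0,-0.157,0,0,0,0.95]' 60; python3 -m pendant '[0,0,0,0,0,0,0.95, 0,0,0.06,0,0,0,0.95, 0,-0.03,0.1,0,0,0,0.95, -0.01,-0.09,0.1,0,0,0,0.95, -0.018,-0.129,0.09,0,0,0,0.95, -0.018,-0.129,0.06,0,0,0,0.95, -0.018,-0.129,0.03,0,0,0,0.95, -0.018,-0.129,0.02,0,0,0,0.95]'; python3 - <<'E'
from h import *
P,im,d=grab('wrist','w4');W=cloud(P,d)
for n in ['tray']:
    for k in r.landmark_of('wrist',n)[:2]: print(np.round(c2w(P,k['location'])))
T=load('top0');Wt=cloud(T[0],T[2])
m=(T[2]>0)&(abs(Wt[...,2]-4)<6)&(abs(Wt[...,0]-445)<90)&(Wt[...,1]>-110)&(Wt[...,1]<30)
plan([375,-14,20],90,0)
E
```

```text
time_s: 9.52
ee_pos: [394.5, 115.5, 17.0]
tool_rot: [0.707, 0.707, 0.002, 0.002]
ft_force: [-1.4, -1.2, 10.2]
grip_width: 23.1
time_s: 10.52
ee_pos: [375.4, -13.3, 35.8]
tool_rot: [0.707, 0.707, 0.001, 0.0]
ft_force: [0.8, 0.3, -1.3]
grip_width: 23.4
[442. -34.  -2.]
shift [-0.001, -0.001, -0.016] rv [-0.0, 0.002, -0.0] deg 0.1 t 10.625
```

View pics/w4.png

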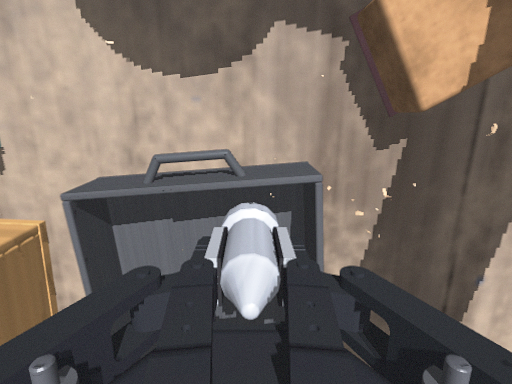

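The picture shows the centre upright in the jaws inside the near end of the tray (250,220), with the right wall at about 318. I'll open only partly so the finger clears that wall.

```bash
python3 -m pendant '[0,-0.008,-0.006,0,0,0,0.95, 0,-0.008,-0.0135,0,0,0,0.95, 0,-0.008,-0.0135,0,0,0,0.95, 0,-0.008,-0.0135,0,0,0,0.6, 0,-0.008,-0.0135,0,0,0,0.58, 0,-0.008,-0.0135,0,0,0,0.58, 0,-0.008,0.05,0,0,0,0.58, 0,-0.008,0.11,0,0,0,0.4]'; python3 - <<'E'
from h import *
plan([310,250,200],20,0);print(np.round(r.sense()['joints'],2))
P,im,d=load('w1');print(r.search_frame('wrist','centre')[:1])
# wedge from w1 & w2 clouds
for n in('w1','w2'):
    P,im,d=load(n);W=cloud(P,d);m=(d>0)&(abs(W[...,0]-340)<55)&(abs(W[...,1]-335)<55)&(W[...,2]>18)&(W[...,2]<30)
    q=W[m];
    if len(q)>10: b=cv2.minAreaRect(q[:,:2].astype(np.float32));print(n,len(q),b,np.round(cv2.boxPoints(b)).tolist(),np.median(q[:,2]))
E
```

```text
time_s: 11.62
ee_pos: [375.4, -21.1, 147.5]
tool_rot: [0.707, 0.707, 0.0, -0.0]
ft_force: [1.5, -1.1, -0.4]
grip_width: 51.2
shift [-0.065, 0.271, 0.053] rv [-0.001, 0.001, -1.222] deg 70.0 t 11.625
[-0.26  0.17  2.02  0.    0.94 -1.83]
[{'location': [-1.7, 25.9, 113.4], 'score': 0.71}]
w1 557 ((337.553466796875, 334.59710693359375), (71.11311340332031, 22.482837677001953), 12.898130416870117) [[300.0, 338.0], [305.0, 316.0], [375.0, 332.0], [370.0, 353.0]] 21.620583858259025
w2 1366 ((342.6843566894531, 332.1520690917969), (82.29508972167969, 23.560705184936523), 21.29606056213379) [[300.0, 328.0], [309.0, 306.0], [385.0, 336.0], [377.0, 358.0]] 22.263601817483732
```

```bash
python3 -m pendant '[-0.03,0.05,0.05,0,0,0,0.2, -0.045,0.1,0.08,0,0,0.1,0.2, -0.05,0.15,0.08,0,0,0.2,0.2, -0.05,0.2,0.08,0,0,0.3,0.2, -0.05,0.26,0.08,0,0,0.366,0.2, -0.045,0.31,0.08,0,0,0.366,0.2, -0.033,0.355,0.06,0,0,0.366,0.2, -0.033,0.355,0.03,0,0,0.366,0.2]'; python3 -m pendant '[0.003,0.018,-0.02,0,0,0,0.2, 0.003,0.018,-0.03,0,0,0,0.2]';python3 - <<'E'
from h import *
P,im,d=grab('wrist','w5');W=cloud(P,d)
for k in r.landmark_of('wrist','offcut_b')[:2]: print(k['score'],np.round(c2w(P,k['location'])))
m=(d>0)&(abs(W[...,0]-340)<60)&(abs(W[...,1]-335)<50)&(W[...,2]>19)&(W[...,2]<29)
q=W[m];b=cv2.minAreaRect(q[:,:2].astype(np.float32));print(len(q),np.round(cv2.boxPoints(b)).tolist(),np.median(q[:,2]))
c=q[:,:2].mean(0);U=np.linalg.svd(q[:,:2]-c,full_matrices=0)[2];a=(q[:,:2]-c)@U.T
print(c,U)
for lo in range(-40,41,10):
    k=a[(a[:,0]>lo)&(a[:,0]<lo+10)]
    if len(k)>3:print(lo,np.round([k[:,1].min(),k[:,1].max()]))
plan([345,334,100],111,0)
E
```

```text
time_s: 12.68
ee_pos: [346.7, 336.1, 184.2]
tool_rot: [0.565, 0.825, 0.006, 0.005]
ft_force: [0.4, -0.5, -0.5]
grip_width: 68.0
time_s: 12.92
ee_pos: [349.3, 354.5, 152.9]
tool_rot: [0.564, 0.826, 0.005, 0.004]
ft_force: [-0.5, -0.9, 0.1]
grip_width: 68.3
0.66 [534. 206.  -1.]
0.61 [339. 340.   3.]
1429 [[300.0, 329.0], [308.0, 307.0], [384.0, 335.0], [376.0, 358.0]] 22.465587065750544
[345.87742828 335.98631796] [[ 0.95463716  0.29777155]
 [-0.29777155  0.95463716]]
-40 [-5.  5.]
-30 [-6.  6.]
-20 [-7.  7.]
-10 [-9.  8.]
0 [-9.  9.]
10 [-11.  10.]
20 [-12.  11.]
30 [-12.  12.]
shift [-0.004, -0.019, -0.053] rv [-0.003, 0.012, -0.004] deg 0.8 t 13.025
```

```bash
python3 -m pendant '[-0.003,-0.018,-0.05,0,0,-0.065,0.2, -0.003,-0.0185,-0.11,0,0,-0.065,0.2, -0.003,-0.0185,-0.147,0,0,-0.065,0.2, -0.003,-0.0185,-0.147,0,0,-0.065,0.2, -0.003,-0.0185,-0.147,0,0,-0.065,0.7, -0.003,-0.0185,-0.147,0,0,-0.065,0.95, -0.003,-0.0185,-0.147,0,0,-0.065,0.95, -0.003,-0.0185,-0.147,0,0,-0.065,0.95]' 50; python3 -m pendant '[0,0,0.06,0,0,0,0.95, -0.02,0,0.12,0,0,0,0.95, -0.03,-0.01,0.18,0,0,0,0.95, -0.03,-0.06,0.22,0,0,-0.1,0.95, -0.03,-0.12,0.22,0,0,-0.2,0.95, -0.03,-0.18,0.22,0,0,-0.3,0.95, -0.01,-0.24,0.22,0,0,-0.3,0.95, 0.01,-0.3,0.22,0,0,-0.3,0.95]'; python3 -c "
from h import *
plan([444,-244,150],90,0);plan([444,-244,17],90,0)"
```

```text
time_s: 14.02
ee_pos: [346.9, 335.5, 8.0]
tool_rot: [0.591, 0.807, 0.006, 0.005]
ft_force: [-1.4, -1.5, 8.9]
grip_width: 16.9
time_s: 15.02
ee_pos: [356.5, 35.2, 229.1]
tool_rot: [0.705, 0.709, 0.006, 0.007]
ft_force: [1.7, 1.0, -2.0]
grip_width: 17.3
shift [0.088, -0.279, -0.079] rv [0.001, 0.018, -0.006] deg 1.1 t 15.025
shift [0.088, -0.279, -0.212] rv [0.001, 0.018, -0.006] deg 1.1 t 15.025
```

```bash
python3 -m pendant '[0.02,-0.06,0,0,0,0,0.95, 0.04,-0.12,0,0,0,0,0.95, 0.06,-0.18,0,0,0,0,0.95, 0.08,-0.24,-0.04,0,0.01,0,0.95, 0.088,-0.279,-0.09,0,0.018,0,0.95, 0.088,-0.279,-0.13,0,0.018,0,0.95, 0.088,-0.279,-0.13,0,0.018,0,0.95]'; python3 - <<'E'
from h import *
P,im,d=grab('wrist','w6');plan([444,-244,17],90,0)
for k in r.landmark_of('wrist','box')[:2]: print(k['score'],np.round(c2w(P,k['location'])))
for X in([384,-280,55],[384,-160,55]): print(np.round(pix(P,X)))
E
```

```text
time_s: 15.9
ee_pos: [442.2, -242.8, 96.3]
tool_rot: [0.705, 0.709, -0.001, -0.004]
ft_force: [-0.3, -0.2, -1.3]
grip_width: 17.1
shift [0.0, -0.001, -0.082] rv [-0.001, -0.002, -0.006] deg 0.4 t 15.95
0.88 [ 447. -219.   -2.]
[188. 128.]
[384. 129.]
```

View pics/w6.png

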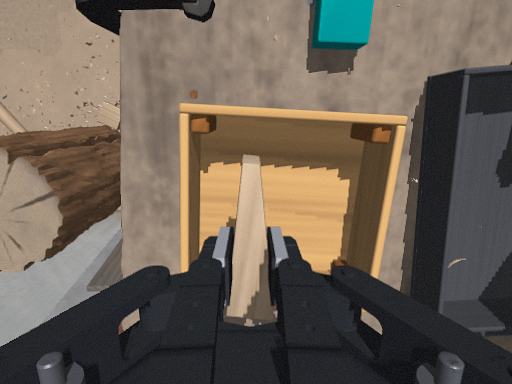

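The wedge hangs inside the box: its narrow end is at (250,157), the near rim at row 108 and the left rim at 185. I'll lower it.

```bash
python3 -m pendant '[0,0.002,-0.05,0,0,0,0.95, 0,0.002,-0.078,0,0,0,0.95, 0,0.002,-0.08,0,0,0,0.95, 0,0.002,-0.08,0,0,0,0.6, 0,0.002,-0.08,0,0,0,0.58, 0,0.002,-0.08,0,0,0,0.58, 0,0.002,-0.02,0,0,0,0.58, 0,0.002,0.04,0,0,0,0.3]'; python3 - <<'E'
from h import *
print(np.round(r.sense()['joints'],2))
# key & offcut geometry from w1, orientation-only IK with j1 unknown -> fit tool length from stored? use current
P,im,d=load('w1');W=cloud(P,d)
for nm,c,z0,z1 in(('key',(450,225),6,25),('off',(532,195),16,26)):
    m=(d>0)&(abs(W[...,0]-c[0])<55)&(abs(W[...,1]-c[1])<50)&(W[...,2]>z0)&(W[...,2]<z1);q=W[m][:,:2]
    b=cv2.minAreaRect(q.astype(np.float32));print(nm,len(q),np.round(cv2.boxPoints(b)).tolist(),np.round(np.median(W[m][:,2]),1))
    if nm=='key':
        for y in range(175,275,8):
            k=q[(q[:,1]>y)&(q[:,1]<y+8)]
            if len(k)>2:print(y,np.round([k[:,0].min(),k[:,0].max()]),len(k))
# dt: wrist centre azimuth = j1, samples
S=[([.28,.13,1.6,0,1.4,-2.34],[396.9,192.7,302.1],[0.259,0.966,0,.001]),([-.12,.28,1.75,.33,1.09,-3.1],[490.7,106.1,198.5],[.154,.977,.145,.018]),([-.04,.56,1.94,.55,.55,-3.1],[509.6,142.1,20.8],[.262,.952,.152,.04]),([-.02,.56,2.03,.6,.38,-2.84],[503.2,130,8],[.417,.895,.144,.065]),([-.05,.15,1.78,.26,1,-2.43],[492.4,119.8,249.8],[.417,.895,.143,.065]),([.03,-.04,1.78,.17,1.12,-2.12],[432.5,135.5,321.8],[.493,.855,.14,.082]),([-.26,.17,2.02,0,.94,-1.83],[375.4,-21.1,147.5],[.707,.707,0,0])]
from scipy.optimize import least_squares
def fk(j,p):
    a1,d1,L2,a3,L3,dt,al=p
    Rb=R.from_euler('z',j[0]);A=R.from_euler('y',j[1]);B=R.from_euler('y',j[1]+j[2])
    Q=Rb*B*R.from_euler('ZYZ',[j[3],j[4],j[5]+np.pi])
    return Rb.apply([a1,0,d1]+A.apply([0,0,L2])+B.apply([a3,0,L3]))+Q.apply([0,0,dt]),Q
for j,p,q in S: print('orient err deg',round(np.degrees((R.from_quat(q)*fk(j,[0]*7)[1].inv()).magnitude()),1),end=' ')
f=lambda p:np.concatenate([fk(j,p)[0]-x for j,x,q in S])
o=least_squares(f,[0,300,350,0,350,250,0]);print(np.round(o.x),np.round(f(o.x)))
np.save('kin.npy',o.x)
E
```

```text
time_s: 17.0
ee_pos: [444.4, -241.4, 141.9]
tool_rot: [0.705, 0.709, -0.0, 0.0]
ft_force: [0.7, -1.8, -0.7]
grip_width: 52.9
[-0.65  0.4   1.71 -0.    1.03 -2.23]
key 852 [[387.0, 249.0], [445.0, 191.0], [501.0, 248.0], [443.0, 306.0]] 11.1
191 [441. 447.] 24
199 [440. 456.] 84
207 [440. 457.] 73
215 [443. 458.] 49
223 [447. 460.] 50
231 [450. 464.] 59
239 [450. 500.] 78
247 [418. 501.] 248
255 [419. 470.] 64
263 [423. 428.] 13
271 [412. 429.] 110
off 1197 [[512.0, 182.0], [570.0, 166.0], [591.0, 242.0], [533.0, 258.0]] 19.2
orient err deg 0.6 orient err deg 0.2 orient err deg 0.5 orient err deg 0.6 orient err deg 0.6 orient err deg 0.2 orient err deg 0.7 [-49. 451. 571.  90. 404. 565.   0.] [  3. -78.  -3. -20.   1.   1.   6.  -8.   0.  16. -22.  -2.  20. -23.
   2.  34. -35.   7. -56. -64.  -6.]
```

```bash
cat > ik.py <<'E'
from h import *
from scipy.optimize import least_squares
def fk(j,p):
    a1,d1,L2,a3,L3,dt,yo=p
    Rb=R.from_euler('z',j[0]);A=R.from_euler('y',j[1]);B=R.from_euler('y',j[1]+j[2])
    Q=Rb*B*R.from_euler('ZYZ',[j[3],j[4],j[5]+np.pi])
    return Rb.apply([a1,yo,d1]+A.apply([0,0,L2])+B.apply([a3,0,L3]))+Q.apply([0,0,dt]),Q
lo=np.array([-2.53,-.77,.04,-1,.28,-3.11]);hi=np.array([2.53,2.02,2.7,4.14,2.66,3.11])
def ik(pos,yaw,tilt,j0):
    p=np.load('kin.npy');Qt=axes(yaw,tilt)
    def f(j):
        x,Q=fk(j,p);return np.r_[(x-pos)/100,3*(Qt*Q.inv()).as_rotvec()]
    o=least_squares(f,np.clip(j0,lo+.01,hi-.01),bounds=(lo,hi));return np.round(o.x,2),round(o.cost,4)
E
python3 - <<'E'
from ik import *
S=[([.28,.13,1.6,0,1.4,-2.34],[396.9,192.7,302.1]),([-.12,.28,1.75,.33,1.09,-3.1],[490.7,106.1,198.5]),([-.04,.56,1.94,.55,.55,-3.1],[509.6,142.1,20.8]),([-.02,.56,2.03,.6,.38,-2.84],[503.2,130,8]),([-.05,.15,1.78,.26,1,-2.43],[492.4,119.8,249.8]),([.03,-.04,1.78,.17,1.12,-2.12],[432.5,135.5,321.8]),([-.26,.17,2.02,0,.94,-1.83],[375.4,-21.1,147.5]),([-.65,.4,1.71,0,1.03,-2.23],[444.4,-241.4,141.9]),([1.164,.342,1.524,0,1.275,-.146],[135.2,506.9,230.6])]
f=lambda p:np.concatenate([fk(j,p)[0]-x for j,x in S])
o=least_squares(f,[0,300,350,0,350,250,70]);print(np.round(o.x),np.round(f(o.x)))
np.save('kin.npy',o.x)
j0=r.sense()['joints']
for nm,pos,yaws in(('key',[450,217,8],(166,-14)),('off',[533,195,9],(164,-16)),('tray',[470,-40,20],(90,166,-14)),('box',[444,-200,20],(164,-16,90,-90))):
  for y in yaws:
    for t in(25,35,45):
      print(nm,y,t,*min((ik(pos,y,t,[g1,.5,1.9,g4,.5,g6]) for g1 in(0,.3) for g4 in(.5,1.5) for g6 in(-2.8,-1,1,2.5)),key=lambda a:a[1]))
E
```

```text
[  1. 228. 506.  49. 379. 317.  75.] [ 2.  0.  2. -2.  2.  0.  2. -1.  2. -2.  2. -2. -2. -0. -2. -1.  1. -1.
  2. -2.  2. -2. -1. -2.  1. -0. -0.]
key 166 25 [0.03 0.58 2.05 0.88 0.56 2.65] 0.0
key 166 35 [-0.09  0.63  2.11  1.18  0.66  2.24] 0.0
key 166 45 [-0.19  0.71  2.15  1.35  0.81  1.96] 0.0
key -14 25 [ 0.5   0.76  1.58 -0.35  1.13  0.94] 0.0
key -14 35 [ 0.55  0.85  1.46 -0.43  1.31  1.01] 0.0
key -14 45 [ 0.6   0.95  1.35 -0.49  1.49  1.05] 0.0
off 164 25 [-0.02  0.65  1.85  0.73  0.66  2.81] 0.0
off 164 35 [-0.11  0.69  1.91  1.02  0.72  2.45] 0.0
off 164 45 [-0.2   0.75  1.94  1.22  0.85  2.18] 0.0
off -16 25 [ 0.4   0.84  1.38 -0.36  1.23  0.85] 0.0
off -16 35 [ 0.46  0.93  1.26 -0.45  1.4   0.91] 0.0
off -16 45 [ 0.5   1.03  1.15 -0.53  1.58  0.95] 0.0
tray 90 25 [-0.4   0.52  2.35  2.3   0.28  2.04] 0.0274
tray 90 35 [-0.4   0.54  2.42  2.6   0.45  1.73] 0.0
tray 90 45 [-0.47  0.7   2.55  2.71  0.88  1.51] 0.0
tray 166 25 [-0.53  0.6   1.93  0.58  0.83  2.41] 0.0
tray 166 35 [-0.63  0.66  1.92  0.71  0.95  2.22] 0.0
tray 166 45 [-0.71  0.74  1.9   0.8   1.08  2.08] 0.0
tray -14 25 [ 0.03  0.64  1.82 -0.55  0.89  0.67] 0.0
tray -14 35 [ 0.12  0.72  1.77 -0.68  1.02  0.83] 0.0
tray -14 45 [ 0.19  0.8   1.71 -0.77  1.16  0.95] 0.0
box 164 25 [-0.82  0.66  1.78  0.45  0.99  2.29] 0.0
box 164 35 [-0.9   0.73  1.73  0.54  1.13  2.17] 0.0
box 164 45 [-0.96  0.81  1.68  0.61  1.27  2.09] 0.0
box -16 25 [-0.3   0.62  1.89 -0.67  0.75  0.5 ] 0.0
box -16 35 [-0.2   0.68  1.87 -0.86  0.86  0.74] 0.0
box -16 45 [-0.12  0.76  1.85 -0.99  0.99  0.92] 0.0
box 90 25 [-0.78  0.5   2.2   1.21  0.32  2.79] 0.0
box 90 35 [-0.88  0.55  2.32  1.86  0.48  2.03] 0.0
box 90 45 [-0.99  0.67  2.42  2.09  0.75  1.64] 0.0
box -90 25 [-0.46  0.77  1.52 -0.2   1.26  1.21] 0.0
box -90 35 [-0.42  0.87  1.38 -0.24  1.47  1.24] 0.0
box -90 45 [-0.4   0.98  1.24 -0.28  1.67  1.25] 0.0
```

```bash
python3 - <<'E'
from ik import *
j=r.sense()['joints']
for pos,y,t in(([440,-200,200],50,0),([440,-120,230],10,0),([430,-40,240],-35,0),([430,0,240],-80,0),([430,30,240],-120,0),([430,60,230],-145,10),([430,80,200],-160,20),([430,100,180],-175,30),([433,130,130],-194,35),([440,178,65],-194,35),([450,217,8],-194,35)):
    j,c=ik(pos,y,t,j);print(pos,y,t,j,c)
plan([430,-40,240],10,0)
E
```

```text
[440, -200, 200] 50 0 [-0.58  0.3   1.68 -0.    1.16 -1.46] 0.0
[440, -120, 230] 10 0 [-0.43  0.22  1.7  -0.    1.22 -0.61] 0.0
[430, -40, 240] -35 0 [-0.27  0.16  1.74 -0.    1.24  0.34] 0.0
[430, 0, 240] -80 0 [-0.18  0.16  1.75  0.    1.24  1.22] 0.0
[430, 30, 240] -120 0 [-0.11  0.16  1.74  0.    1.24  1.99] 0.0
[430, 60, 230] -145 10 [-0.13  0.23  1.7   0.13  1.34  2.36] 0.0
[430, 80, 200] -160 20 [-0.21  0.29  1.75  0.31  1.3   2.47] 0.0
[430, 100, 180] -175 30 [-0.3   0.31  1.86  0.51  1.23  2.52] 0.0
[433, 130, 130] -194 35 [-0.31  0.34  2.08  0.78  0.95  2.53] 0.0
[440, 178, 65] -194 35 [-0.19  0.49  2.12  0.97  0.77  2.4 ] 0.0
[450, 217, 8] -194 35 [-0.09  0.63  2.11  1.18  0.66  2.24] 0.0
shift [-0.014, 0.201, 0.098] rv [0.0, -0.0, -1.403] deg 80.4 t 17.0
```

Every waypoint stays within the joint ranges. I'll turn on the way over.

```bash
python3 -m pendant '[0,0.0,0.05,0,0,-0.18,0, 0,0.03,0.09,0,0,-0.36,0, 0,0.08,0.1,0,0,-0.54,0, -0.01,0.13,0.1,0,0,-0.72,0, -0.014,0.17,0.1,0,0,-0.9,0, -0.014,0.2,0.1,0,0,-1.08,0, -0.014,0.22,0.1,0,0,-1.26,0, -0.014,0.23,0.1,0,0,-1.44,0]'; python3 -m pendant '[0,0.01,0,0,0,-0.18,0, 0,0.02,0,0,0,-0.36,0, 0,0.03,0,0,0,-0.54,0, 0,0.04,0,0,0,-0.72,0, 0,0.05,0,0,0,-0.9,0, 0,0.06,0,0,0,-1.08,0, 0,0.07,0,0,0,-1.26,0, 0,0.08,0,0,0,-1.44,0]'; python3 -c "
from h import *
plan([430,80,220],-150,15);plan([425,100,200],-170,25);print(np.round(r.sense()['joints'],2))"
```

```text
time_s: 18.0
ee_pos: [430.2, -10.3, 242.4]
tool_rot: [0.998, 0.066, 0.0, 0.0]
ft_force: [-0.5, -0.6, -0.4]
grip_width: 85.2
time_s: 19.0
ee_pos: [430.1, 70.0, 242.9]
tool_rot: [0.792, -0.611, 0.0, -0.0]
ft_force: [-0.1, 0.7, 0.2]
grip_width: 85.5
shift [-0.0, 0.01, -0.023] rv [0.109, 0.26, -1.297] deg 76.0 t 19.0
shift [-0.005, 0.03, -0.043] rv [0.265, 0.413, -1.625] deg 97.2 t 19.0
[-0.01  0.17  1.73 -0.    1.24  1.3 ]
```

```bash
python3 -m pendant '[0,0,-0.003,0.014,0.033,-0.16,0, 0,0.002,-0.006,0.027,0.065,-0.32,0, 0,0.004,-0.01,0.041,0.098,-0.49,0, 0,0.005,-0.013,0.055,0.13,-0.65,0, 0,0.007,-0.016,0.068,0.163,-0.81,0, 0,0.01,-0.02,0.082,0.195,-0.97,0, 0,0.01,-0.023,0.095,0.228,-1.13,0, 0,0.01,-0.023,0.109,0.26,-1.297,0]'; python3 -c "
from h import *
plan([428,120,160],-194,35);plan([440,178,65],-194,35);print(np.round(r.sense()['joints'],2))"
```

```text
time_s: 20.0
ee_pos: [430.0, 80.0, 220.1]
tool_rot: [-0.254, 0.958, 0.127, -0.034]
ft_force: [-0.7, 0.9, -0.7]
grip_width: 85.1
shift [-0.002, 0.04, -0.06] rv [0.353, 0.048, -0.754] deg 47.8 t 20.0
shift [0.01, 0.098, -0.155] rv [0.353, 0.048, -0.754] deg 47.8 t 20.0
[-0.14  0.26  1.7   0.21  1.35  2.42]
```

```bash
python3 -m pendant '[0,0.007,-0.01,0.07,0.01,-0.15,0, 0,0.015,-0.02,0.14,0.02,-0.3,0, 0,0.022,-0.03,0.21,0.03,-0.45,0, 0,0.03,-0.04,0.28,0.04,-0.6,0, -0.002,0.04,-0.06,0.353,0.048,-0.754,0, -0.002,0.04,-0.06,0.353,0.048,-0.754,0, -0.002,0.04,-0.06,0.353,0.048,-0.754,0]'; python3 - <<'E'
from h import *
print(np.round(r.sense()['joints'],2))
P,im,d=grab('wrist','w7');W=cloud(P,d)
for n in('chuck_key','offcut_a'):
    for k in r.landmark_of('wrist',n)[:2]: w=c2w(P,k['location']);print(n,round(k['score'],2),np.round(w),np.round(pix(P,w)))
    for k in r.cut_out('wrist',n)[:2]:
        m=cv2.erode(k['mask'].astype(np.uint8),np.ones((3,3)))>0;q=W[m&(d>0)];q=q[(q[:,1]<300)]
        if len(q)<20: continue
        print(n,round(k['score'],2),len(q),'z',np.round(np.percentile(q[:,2],[5,50,95])))
        for y in range(170,280,8):
            s=q[(q[:,1]>y)&(q[:,1]<y+8)]
            if len(s)>2:print(y+4,np.round([s[:,0].min(),np.median(s[:,0]),s[:,0].max()]))
plan([450,217,8],-194,35)
E
```

```text
time_s: 20.88
ee_pos: [429.0, 119.5, 161.1]
tool_rot: [0.114, 0.947, 0.298, 0.037]
ft_force: [-0.0, -0.2, -0.6]
grip_width: 85.6
[-0.34  0.27  2.05  0.73  1.02  2.59]
chuck_key 0.97 [448. 226.  -2.] [256. 168.]
chuck_key 0.89 577 z [ 5. 11. 14.]
198 [443. 445. 451.]
206 [440. 447. 454.]
214 [442. 449. 455.]
222 [447. 452. 457.]
230 [449. 455. 459.]
238 [451. 457. 464.]
246 [442. 475. 501.]
254 [420. 444. 486.]
offcut_a 0.74 [539. 208.  -3.] [177. 170.]
offcut_a 0.86 1492 z [ 5. 19. 20.]
174 [527. 537. 544.]
182 [512. 524. 546.]
190 [513. 528. 548.]
198 [515. 530. 550.]
206 [517. 533. 552.]
214 [520. 535. 554.]
222 [522. 537. 556.]
230 [524. 537. 558.]
238 [526. 532. 545.]
offcut_a 0.59 6009 z [12. 58. 78.]
190 [301. 307. 316.]
198 [287. 309. 329.]
206 [280. 323. 335.]
214 [275. 332. 339.]
222 [274. 334. 340.]
230 [274. 276. 339.]
238 [275. 279. 338.]
246 [279. 284. 335.]
254 [284. 301. 329.]
262 [295. 307. 318.]
shift [0.021, 0.097, -0.153] rv [0.001, 0.002, -0.002] deg 0.2 t 21.125
```

View pics/w7.png

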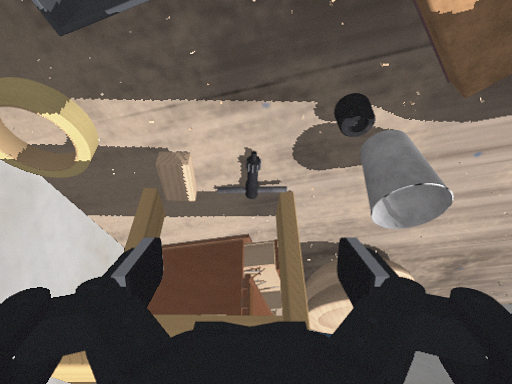

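The key lies at (255,168) with its bar to the rear, and offcut_a is at (177,170) with clear space between them. I'll approach along the tool axis.

```bash
python3 -m pendant '[0.005,0.025,-0.04,0,0,-0.03,0.45, 0.011,0.05,-0.08,0,0,-0.06,0.45, 0.017,0.077,-0.12,0,0,-0.06,0.45, 0.021,0.092,-0.145,0,0,-0.06,0.45, 0.022,0.097,-0.152,0,0,-0.06,0.45, 0.022,0.097,-0.152,0,0,-0.06,0.45]' 60; python3 -c "
from h import *
s=r.sense();print(np.round(s['joints'],2));plan([450.5,217,8],-197.5,35)"
```

```text
time_s: 21.88
ee_pos: [450.8, 217.1, 8.9]
tool_rot: [0.143, 0.943, 0.297, 0.046]
ft_force: [0.3, 0.1, -0.1]
grip_width: 47.2
[-0.08  0.62  2.14  1.25  0.63  2.23]
shift [-0.0, -0.0, -0.001] rv [0.001, 0.002, -0.004] deg 0.2 t 21.875
```

```bash
python3 -m pendant '[0,0,0.001,0,0,0,0.7, 0,0,0.002,0,0,0,0.95, 0,0,0.002,0,0,0,1, 0,0,0.002,0,0,0,1]' 70; python3 -m pendant '[0,-0.002,0.005,0,0,0,1, -0.002,-0.01,0.02,0,0,0,1, -0.006,-0.03,0.045,0,0,0,1, -0.013,-0.06,0.08,0,0,0,1, -0.02,-0.1,0.12,0,0,0,1, -0.02,-0.14,0.12,0,0,0,1]'; python3 - <<'E'
from h import *
print(np.round(r.sense()['joints'],2))
P,im,d=grab('wrist','w8');W=cloud(P,d)
for k in r.landmark_of('wrist','chuck_key')[:1]: w=c2w(P,k['location']);print(round(k['score'],2),np.round(w),np.round(pix(P,w)))
E
```

```text
time_s: 22.38
ee_pos: [451.5, 216.7, 11.8]
tool_rot: [0.143, 0.943, 0.297, 0.047]
ft_force: [-2.0, -3.8, 8.8]
grip_width: 9.9
time_s: 23.12
ee_pos: [431.9, 74.9, 134.3]
tool_rot: [0.142, 0.943, 0.296, 0.049]
ft_force: [0.5, -0.2, -0.8]
grip_width: 9.6
[-0.45  0.32  2.08  0.75  0.98  2.49]
0.91 [435.  88. 119.] [251. 233.]
```

View pics/w8.png

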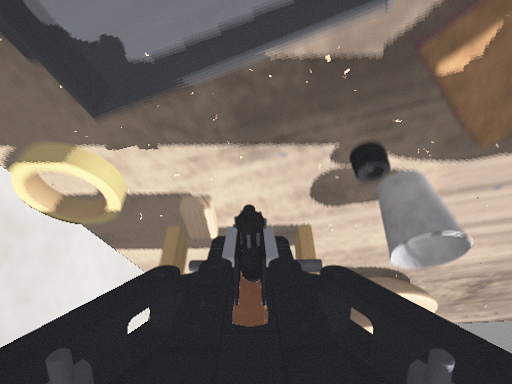

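The key is firmly held at (250,240), level, with its bar across the front. On to the tray.

```bash
python3 -m pendant '[0.015,-0.05,0,0,0,0,1, 0.03,-0.1,-0.01,0,0,0,1, 0.04,-0.124,-0.05,0,0,0,1, 0.04,-0.124,-0.09,0,0,0,1, 0.04,-0.124,-0.11,0,0,0,1, 0.04,-0.124,-0.115,0,0,0,1, 0.04,-0.124,-0.115,0,0,0,1]'; python3 - <<'E'
from h import *
s=r.sense();print(np.round(s['joints'],2))
P,im,d=grab('wrist','w9')
for n in('chuck_key','tray','centre'):
    for k in r.landmark_of('wrist',n)[:1]: w=c2w(P,k['location']);print(n,round(k['score'],2),np.round(w),np.round(pix(P,w)))
E
```

```text
time_s: 24.1
ee_pos: [472.8, -50.7, 17.9]
tool_rot: [0.144, 0.943, 0.296, 0.049]
ft_force: [0.0, -0.2, -0.5]
grip_width: 9.4
[-0.65  0.66  1.94  0.75  0.92  2.22]
chuck_key 0.73 [473. -42.   5.] [254. 232.]
tray 0.71 [443. -32.  -2.] [308. 223.]
centre 0.59 [377. -21.   3.] [431. 222.]
```

```bash
python3 -m pendant '[0,0,-0.002,0,0,0,0.8, 0,0,-0.002,0,0,0,0.6, 0,0,-0.002,0,0,0,0.6, -0.005,-0.018,0.03,0,0,0,0.6, -0.01,-0.035,0.07,0,0,0,0.5, 0,0.01,0.12,0,0,0,0.3, 0.02,0.06,0.14,0,0,0,0.3, 0.03,0.11,0.14,0,0,0,0.3]'; python3 - <<'E'
from ik import *
s=r.sense();j=s['joints'];print(np.round(j,2))
for p in([510,117,132],[533,200,9]): j,c=ik(p,-196,35,j);print(j,c);plan(p,-196,35)
P,im,d=grab('top','t2');W=cloud(P,d)
for n in('chuck_key','tray','centre','centre_tip','oil_bottle','offcut_b'):
    for k in r.landmark_of('top',n)[:2]: w=c2w(P,k['location']);print(n,round(k['score'],2),np.round(w),np.round(pix(P,w)))
E
```

```text
time_s: 25.3
ee_pos: [504.8, 59.8, 160.6]
tool_rot: [0.144, 0.943, 0.295, 0.053]
ft_force: [1.0, -0.7, -0.5]
grip_width: 59.5
[-0.41  0.38  1.87  0.71  1.07  2.63]
[-0.29  0.44  1.89  0.76  0.98  2.64] 0.0
shift [0.005, 0.057, -0.029] rv [0.006, 0.013, 0.028] deg 1.8 t 25.3
[-0.1   0.69  1.91  1.03  0.72  2.46] 0.0
shift [0.028, 0.14, -0.152] rv [0.006, 0.013, 0.028] deg 1.8 t 25.3
offcut_b 0.65 [ 439. -235.   10.] [364. 245.]
```

```bash
python3 -m pendant '[0.005,0.057,-0.029,0.006,0.013,0.028,0.3, 0.011,0.08,-0.065,0.006,0.013,0.028,0.3, 0.018,0.105,-0.1,0.006,0.013,0.028,0.3, 0.024,0.128,-0.132,0.006,0.013,0.028,0.3, 0.028,0.14,-0.15,0.006,0.013,0.028,0.3, 0.028,0.14,-0.151,0.006,0.013,0.028,0.3]' 60; python3 -m pendant '[0,0,0.001,0,0,0,0.5, 0,0,0.001,0,0,0,0.7, 0,0,0.001,0,0,0,0.9, 0,0,0.001,0,0,0,0.9]'; python3 -c "
from h import *
print(np.round(r.sense()['joints'],2));plan([533,200,9],-196,35)"
```

```text
time_s: 26.4
ee_pos: [530.8, 197.3, 5.7]
tool_rot: [0.135, 0.944, 0.298, 0.038]
ft_force: [0.2, -0.8, -0.1]
grip_width: 59.7
time_s: 26.9
ee_pos: [531.6, 196.7, 7.7]
tool_rot: [0.135, 0.944, 0.298, 0.039]
ft_force: [0.4, -3.5, 6.6]
grip_width: 33.1
[-0.11  0.69  1.91  1.03  0.72  2.46]
shift [0.001, 0.003, 0.001] rv [-0.001, -0.006, 0.002] deg 0.4 t 26.9
```

```bash
python3 -m pendant '[0,-0.002,0.006,0,0,0,0.9, -0.005,-0.015,0.025,0,0,0,0.9, -0.01,-0.04,0.06,0,0,0,0.9, -0.016,-0.08,0.1,0,0,0,0.9, -0.025,-0.13,0.13,0,0,0,0.9, -0.04,-0.19,0.13,0,0,0,0.9, -0.055,-0.25,0.13,0,0,0,0.9, -0.07,-0.31,0.13,0,0,0,0.9]'; python3 - <<'E'
from ik import *
s=r.sense();j=s['joints'];print(np.round(j,2))
for p in([441,-202,120],[441,-202,32]): j,c=ik(p,-196,22,j);print(j,c);plan(p,-196,22)
E
```

```text
time_s: 27.9
ee_pos: [460.6, -115.1, 138.1]
tool_rot: [0.135, 0.944, 0.297, 0.039]
ft_force: [1.4, 0.2, -2.1]
grip_width: 33.6
[-0.76  0.48  1.78  0.56  1.25  2.38]
[-0.81  0.48  1.72  0.36  1.16  2.43] 0.0
shift [-0.02, -0.087, -0.018] rv [-0.218, 0.057, 0.003] deg 12.9 t 27.9
[-0.81  0.62  1.79  0.4   0.97  2.35] 0.0
shift [-0.02, -0.087, -0.106] rv [-0.218, 0.057, 0.003] deg 12.9 t 27.9
```

```bash
python3 -m pendant '[-0.01,-0.05,0,-0.11,0.03,0,0.9, -0.02,-0.087,-0.02,-0.218,0.057,0.003,0.9, -0.02,-0.087,-0.06,-0.218,0.057,0.003,0.9, -0.02,-0.087,-0.06,-0.218,0.057,0.003,0.9]'; python3 - <<'E'
from h import *
P,im,d=grab('wrist','w10')
for n in('offcut_a','box'):
    for k in r.landmark_of('wrist',n)[:2]: w=c2w(P,k['location']);print(n,round(k['score'],2),np.round(w),np.round(pix(P,w)))
plan([441,-202,32],-196,22)
E
```

```text
time_s: 28.4
ee_pos: [439.0, -200.9, 76.6]
tool_rot: [0.137, 0.972, 0.191, 0.024]
ft_force: [-0.3, 1.2, -0.5]
grip_width: 33.3
offcut_a 0.94 [ 442. -188.   62.] [250. 241.]
offcut_a 0.94 [ 301. -178.   -4.] [444. 142.]
box 0.88 [ 444. -218.   -2.] [235. 147.]
shift [-0.0, 0.0, -0.047] rv [0.0, 0.0, -0.0] deg 0.0 t 28.55
```

View pics/w10.png

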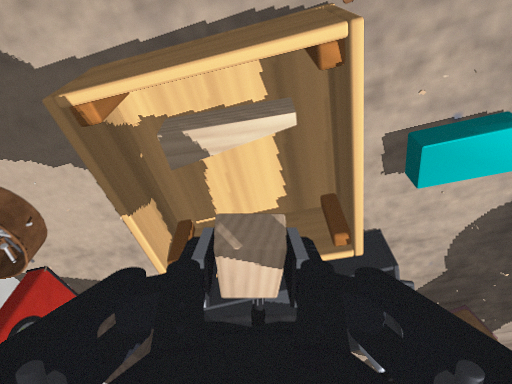

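The offcut is above the box at (250,255) and the wedge lies on its floor at (235,130). I'll shift it 12 mm away from the tray-side wall, then lower and release.

```bash
python3 -m pendant '[0.003,-0.012,-0.02,0,0,0,0.9, 0.003,-0.012,-0.042,0,0,0,0.9, 0.003,-0.012,-0.046,0,0,0,0.9, 0.003,-0.012,-0.046,0,0,0,0.9, 0.003,-0.012,-0.046,0,0,0,0.5, 0.003,-0.012,-0.046,0,0,0,0.4, 0.003,-0.016,-0.046,0,0,0,0.4, 0.0,-0.03,0.02,0,0,0,0.4]'; python3 -m pendant '[0,-0.01,0.06,0,0,0,0.4, -0.04,0.04,0.12,0,0,0,0.4, -0.09,0.09,0.16,0,0,0,0.4, -0.14,0.14,0.18,0,0,0,0.4, -0.17,0.18,0.18,0,0,0,0.4, -0.19,0.22,0.18,0,0,0,0.4, -0.19,0.22,0.18,0,0,0,0.4]'; python3 - <<'E'
from h import *
T={}
for c in('top','scene'):
    P,im,d=grab(c,c+'9')
    for n in 'tray box riser offcut_a offcut_b chuck_key centre centre_tip oil_bottle rubber_stop masking_roll mug_steel'.split():
        for k in r.landmark_of(c,n)[:3]:
            w=c2w(P,k['location'])
            if k['score']>.35: print(c,n,round(k['score'],2),np.round(w))
a=cv2.imread('pics/top9.png')[140:300,130:410];b=cv2.imread('pics/scene9.png')[80:330,150:400]
cv2.imwrite('pics/f.png',np.vstack([cv2.resize(a,(490,280)),cv2.resize(b,(490,320))]))
E
```

```text
time_s: 29.55
ee_pos: [439.4, -229.3, 91.8]
tool_rot: [0.137, 0.972, 0.192, 0.023]
ft_force: [1.4, -0.8, 0.3]
grip_width: 51.1
time_s: 30.42
ee_pos: [247.7, -7.2, 272.0]
tool_rot: [0.137, 0.972, 0.191, 0.023]
ft_force: [0.3, -0.6, -0.5]
grip_width: 51.3
top tray 0.92 [446. -35.  -1.]
top box 0.56 [ 445. -223.   -1.]
top riser 0.64 [376. -20.   5.]
top offcut_a 0.52 [ 438. -237.    7.]
top offcut_b 0.52 [ 438. -237.    7.]
top chuck_key 0.63 [476. -40.  -0.]
top centre 0.52 [374. -22.   5.]
top centre 0.44 [ 442. -222.    1.]
top centre_tip 0.46 [372. -24.  73.]
top oil_bottle 0.72 [460. 233. 209.]
top rubber_stop 0.71 [344. 162.   1.]
top masking_roll 0.87 [639. 114.   0.]
top mug_steel 0.68 [311. 222.  -1.]
top mug_steel 0.51 [373. -24.  74.]
scene tray 0.86 [441. -33.  -2.]
scene box 0.75 [ 446. -223.   -0.]
scene offcut_a 0.85 [ 297. -182.    0.]
scene offcut_a 0.75 [ 440. -240.    8.]
scene offcut_a 0.68 [ 452. -204.   17.]
scene offcut_b 0.85 [ 297. -182.    0.]
scene offcut_b 0.75 [ 440. -240.    8.]
scene offcut_b 0.68 [ 452. -204.   17.]
scene chuck_key 0.57 [470. -42.   4.]
scene centre 0.5 [374. -22.   3.]
scene centre_tip 0.65 [371. -25.  77.]
scene oil_bottle 0.9 [453. 228. 210.]
scene oil_bottle 0.44 [308. 228.   1.]
scene rubber_stop 0.43 [341. 167.  -1.]
scene masking_roll 0.88 [642. 113.   4.]
scene masking_roll 0.46 [439. -35.   2.]
scene mug_steel 0.83 [306. 229.   2.]
```

View pics/f.png

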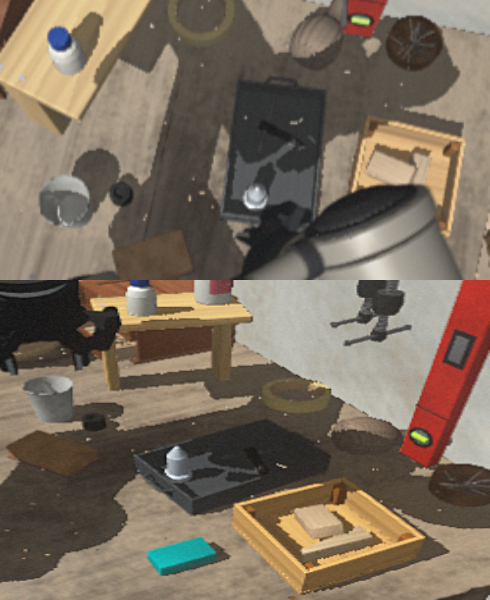

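The key lies in the tray with the centre standing beside it, both offcuts are in the box, the bottle is upright on the riser, and the bystanders and turquoise block look untouched. I'll hand in.

```bash
python3 -c "
from h import *
print(r.sense()['time_s'],r.finish_job())"
```

```text
the job is handed in; nothing more can be done
31.725 None
```

The job is done and was handed in at 31.7 s of the 72 s allowed. The oil bottle stands upright on the riser, the lathe centre and chuck key are in the tray, and the wedge and beech offcut are in the box.

**Last checks (top and scene cameras, in mm):**

| Thing | Where it stands | Offset from its target's centre |
|---|---|---|
| Oil bottle | on the riser board, z about 209 | about 40 towards the robot, well inside the board |
| Chuck key | in the tray | about 30 by 7 |
| Lathe centre | standing upright in the tray | about 69 by 13 |
| Wedge (offcut_b) | in the box | about 7 by 16 |
| Beech offcut (offcut_a) | in the box | about 7 by 19 |

- **Bystanders:** the rubber stop, tape roll and tumbler read within about 9 mm of their starting positions, which is close to the network's own error. I made no deliberate contact with them or with the turquoise look-alike.
- **offcut_a may not lie flat:** its origin read at z about 17, where the box floor is at 6. It probably rests partly on the wedge, well under the 60 mm limit.
- **Disagreements:** the top view found only one offcut in the box; the scene view found both. The riser was not properly recognised in the final pictures, so its position comes from the first depth picture.
- **Approach change:** the first tilted approach to the bottle ran joint 6 up against its limit without passing it. I changed the yaw there and turned the wrist the other way round for the items under the overhang.

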